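Lay out mineral finds on a slate slab for a photograph

ROBOT

A 6-joint arm with a two-finger parallel gripper is mounted at the origin on the work surface. World frame = base frame: x ahead of the robot, y to its left, z up, the work surface at z = 0. Lengths are in m, angles in degrees, forces in N, time in s.
With the tool pointing down it reaches from about 0.4 to 0.825 m from the base axis. Payload 7 kg.
Tool frame: the origin (TCP) lies midway between the tips of the shut fingers; the grasp point (between the pads) lies 19 mm behind it; z points along the fingers, y is the line along which they close (so a half turn about z gives the same grasp; the last joint's range is limited). The gripper opens to 88 mm and grips with 3 to 60 N. Pads are 19 mm wide; open, the fingers measure 130 mm over their backs; the gripper's body (78 mm by 193 mm) begins 47 mm behind the grasp point.
Start: joints at [82.798, 20.546, 0.682, 0, -70.136, -16.507], TCP at [0.271, 0.618, 0.227] pointing down, gripper open.
Joint ranges: [-176.03, 176.03], [-82.01, 121.73], [-58.28, 71.71], [-173.87, 95.51], [-174.79, -0.11], [-173.66, 173.66]. Speed limits (degrees/s): [136.94, 136.94, 172.46, 180, 180, 180].

INTERFACE

Orientations are given as [roll, pitch, yaw] about the fixed x, y, z axes, in that order (R = Rz(yaw) Ry(pitch) Rx(roll)).
In Python, from plant import r gives the robot as it stands. The module is installed in compiled form; this text tells all that it offers.
- The arm moves only by the tool play_rows, never from a script. Its argument "rows" is a list of rows, each an object with "slide": the shift along the tool's x, y, z as a fraction of full scale, a list of three; "delta_rot": the turn, a rotation vector about the tool's x, y, z as a fraction of full scale, a list of three; "fingers": the opening, from -1 (shut) to 1 (fully open). In form: [{"slide": [x, y, z], "delta_rot": [rx, ry, rz], "fingers": fingers}, ...]. A call has 1 to 8 rows; each row shifts and turns the commanded pose from where the row before left it, along the tool's axes as they then stand; what a row does not reach is not made up. Full scale, the value 1, is 0.15 m for a shift and 0.08 rad for a turn. A row lasts 1/8 s, in which the tool goes at most 62.5 mm and 10.7 degrees, less where a joint would pass 70% of its speed; a pose out of reach is approached as far as the arm can. A call with a number of a shift or a turn outside -1 to 1 is refused whole. A call with a gripper value outside its range is refused whole. The fingers move at their own pace and stop on an object; "squeeze" is the grip in N (left out, the last holds). Time passes only in rows, so rows that do not move let the fingers close. It gives the time, the measured TCP pose, the force, the opening and the grip force at its end, in the units of the state.
- r.get_state(): the state, without advancing time (a new reading comes with each control period).
- r.capture(name): name is "scene" or "top" or "wrist"; returns a dict with "image" (480x640x3 uint8, blue, green, red), "fx", "fy", "cx", "cy" (pixels), "R" (3x3) and "t" (3): a world point X has camera coordinates R X + t; the wrist camera has in their place "T_tool_cam" (4x4, takes a point from camera to tool coordinates, whose origin is the TCP and whose axes are the flange's). Camera axes: x right, y down, z forward; pixel columns grow to the right and rows downward; lengths in m; the calibration is good to about 2 mm. A picture is of the moment at which its call begins: read the wrist's pose just before it. There is no depth.
- r.close_job(): hands the job in; it is judged then, once.
The state is a dict: "time_s": time; "joints": joint angles; "qd": joint speeds; "joint_torque": joint torques, N m; "tcp_pos": TCP position; "eef_rot": TCP orientation; "contact_force": force on the tool from outside, world axes, zero at the start; "moment": the same for the moment, N m; "gripper_width": finger opening in m; "gripper_force": force on a finger pad.
Only numpy, scipy, OpenCV 4.12 (cv2) and the standard library are available. Lean on these libraries where they do the work, as an engineer would, in place of code of your own. Each camera call takes 0.05 s, during which the arm holds its last target. There are 200 camera calls.

TASK

Lay out the finds on the grey slate slab for a photograph, leaving the pen, the coin and the motor where they are: the brown ore lump on the middle of the round tin, the corked green vial upright on the middle of the jar's white lid, and the battery standing upright on the slab midway between the jar and the tin. The black stone goes flat on the slab straight in front of the jar (on the robot's side, square to the slab), halfway between the jar and the slab's near long edge. Let go of everything and leave it all standing still, each thing the same way up as it stands now.

Things in the scene. Friction and masses are not known exactly. Their poses are not given: they have to be found in the camera images.
- slab: Fixed grey slate slab, 200 mm (its x) by 340 mm (its y), 8 mm thick, lying on the blue tiles. Origin: centre of its underside; x points away from the robot (turned by up to 0.3 rad), y to the left, z up. The jar and the tin stand on it at its (0.030, 0.115) and (0.030, -0.115) m, either one on either side, so the point midway between them is its (0.030, 0) m. Its near long edge, towards the robot, is at its x = -0.100 m.
- jar: Fixed squat glass jar with a flat white screw lid, 68 mm in diameter (lid 65 mm), 60 mm tall, standing on the slab. Origin: centre of its underside, on the slab's top; axes parallel to the slab's. Its front is at its x = -0.034 m and the slab's near long edge at its x = -0.130 m, so the place halfway between them is at its (-0.082, 0) m.
- tin: Fixed closed flat round metal tin with a dark teal disc painted on its top, 86 mm in diameter, 22 mm tall with a flat top, standing on the slab. Origin: centre of its underside, on the slab's top; axes parallel to the slab's.
- ore: Loose reddish-brown ore lump with a flat underside, about 46 mm (its x) by 36 mm (its y) by 30 mm tall, 0.11 kg give or take a third. Origin: centre of its underside; z up. Start: on the tiles, any yaw. Its sides towards +y and -y are upright from the bottom to 21 mm up: grip there.
- stone: Loose black stone with a flat underside, about 36 mm (its x) by 28 mm (its y) by 26 mm tall, 0.06 kg give or take a third. Origin: centre of its underside; z up. Start: on the tiles, any yaw. Its sides towards +y and -y are upright from the bottom to 18 mm up: grip there.
- battery: Loose round battery cell, black with a copper-coloured upper band, 33 mm in diameter, 58 mm tall plus a 3 mm metal button on top, 0.14 kg give or take a third, standing upright on the tiles. Origin: centre of its underside; z up.
- vial: Loose small green glass vial with a cork, 23 mm in diameter, 47 mm tall to the glass rim plus 11 mm of cork (16 mm in diameter), 0.035 kg give or take a third, standing upright on the tiles. Straight sides from the bottom to 36 mm up. Origin: centre of its underside; z up.
- pen: Bystander: loose black pen with a steel tip, 130 mm long, 12 mm thick, lying on the tiles along its x. Origin: under its middle. Not to be moved.
- coin: Bystander: loose silver coin, 39 mm in diameter, 4 mm thick, lying flat on the tiles. Origin: centre of its underside. Not to be moved.
- motor: Bystander: loose ribbed grey electric motor lying on its side on a base, 92 mm long (its x), 65 mm wide, 67 mm tall. Origin: centre of its underside. Not to be moved.

How it is judged:
By the outcome, as a careful person would: the job done as asked, in the order asked, and still so for the second after the job is handed in, with the robot touching nothing.
It also fails if it takes over 128 s, if anything falls off the work surface, if the arm or the gripper's body presses on something with over 40 N, if the wrist force passes 120 N, or if a joint passes its speed limit or range.

## Working session

There is one attempt and no reset: what is moved stays moved. The work goes in short steps, Python scripts to look and compute and a tool call to move; the robot and the scene stay as the last step left them, time stands still between calls to the robot, and variables do not carry over. Pictures are saved under pics/ and viewed, at most 14 in all, crops included, and the job is handed in when it is done.

Besides the shell and the picture viewer there is one more tool, called after "Call:" as name(argument=value, ...), one argument or row to a line, values as JSON. play_rows: Moves the arm, as the interface text tells. Shift numbers are shares of 0.15 m and turn numbers shares of 0.08 rad, none past 1 either way. Its arguments: {"type":"object","properties":{"rows":{"type":"array"},"squeeze":{"type":"number"}},"required":["rows"]}

```bash
mkdir -p pics
cat > h.py <<'E'
import numpy as np, cv2
from scipy.spatial.transform import Rotation as Ro
from plant import r
def pix(c,u,v,z,st=None):
    d=np.array([(u-c['cx'])/c['fx'],(v-c['cy'])/c['fy'],1.])
    if 'R' in c: R=np.array(c['R']).T; o=-R@np.array(c['t'])
    else:
        T=np.eye(4);T[:3,:3]=Ro.from_euler('xyz',st['eef_rot'],degrees=True).as_matrix();T[:3,3]=st['tcp_pos']
        T=T@np.array(c['T_tool_cam']);R=T[:3,:3];o=T[:3,3]
    d=R@d; return o+d*(z-o[2])/d[2]
def proj(c,X):
    p=np.array(c['R'])@X+np.array(c['t']);return c['fx']*p[0]/p[2]+c['cx'],c['fy']*p[1]/p[2]+c['cy']
E
python3 - <<'E'
from h import *
import pickle
s=r.get_state();print(s)
C={n:r.capture(n) for n in('scene','top')}
pickle.dump(C,open('c.pkl','wb'))
for n in C: cv2.imwrite(f'pics/{n}0.png',C[n]['image']);print(n,C[n]['fx'],-np.array(C[n]['R']).T@C[n]['t'])
w=r.capture('wrist');print(w['T_tool_cam'],w['fx'])
E
```

```text
{'time_s': 0.0, 'joints': array([ 8.27981910e+01,  2.05902738e+01,  6.33253324e-01, -2.01792579e-02,
       -7.01353688e+01, -1.65073747e+01]), 'qd': array([-0.06874659, -0.11988555,  0.05162261, -0.02309675,  0.08413887,
       -0.06310491]), 'joint_torque': array([-1.33876292e-03, -5.82723141e+01,  2.93048537e+01,  6.99690789e+00,
        6.72890237e-03, -1.82873127e-04]), 'tcp_pos': array([0.27123586, 0.61756881, 0.22563165]), 'eef_rot': array([ 1.79906028e+02, -8.06601625e-03, -2.37160493e+01]), 'contact_force': array([-1.10627258,  0.15353851,  0.18146597]), 'moment': array([-0.0067964 , -0.02347538,  0.02155161]), 'gripper_force': 0.0, 'gripper_width': 0.08783138191422546}
scene 434.08942089639754 [1.11294426 0.28583433 0.85713164]
top 437.306236556145 [ 0.34306016 -0.02360818  0.96699558]
[[ 1.11773254e-04 -9.60192884e-01 -2.79337810e-01  7.48686975e-02]
 [ 9.99999970e-01  4.65120819e-05  2.40256343e-04  6.40979334e-04]
 [-2.17699848e-04 -2.79337829e-01  9.60192861e-01 -1.57697189e-01]
 [ 0.00000000e+00  0.00000000e+00  0.00000000e+00  1.00000000e+00]] 408.5435642807505
```

View pics/top0.png

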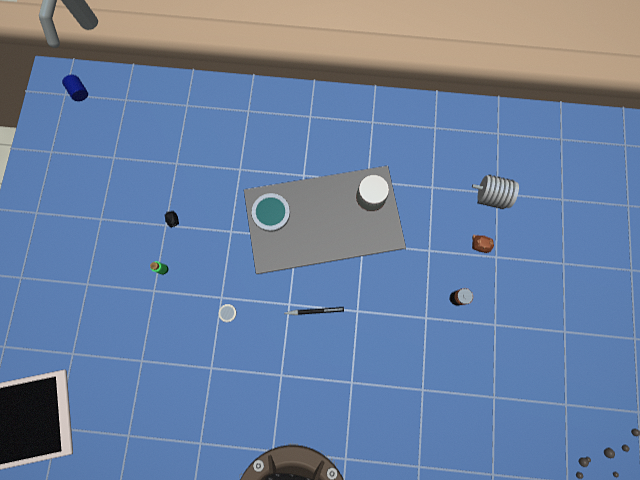

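View pics/scene0.png

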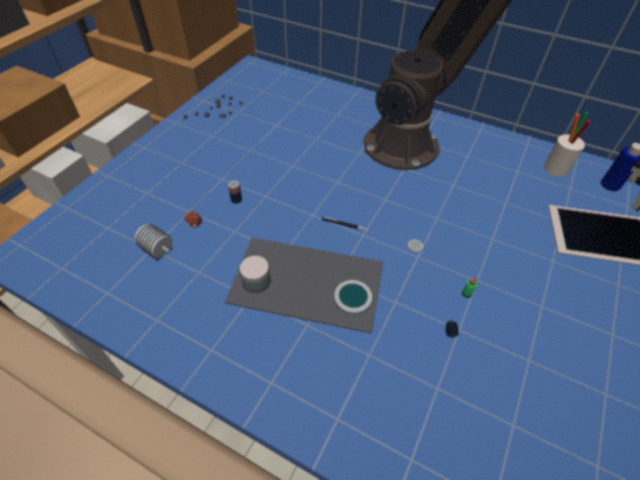

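Run:
```python
import pickle;from h import *
c=pickle.load(open('c.pkl','rb'))['top'];im=c['image']
for n,p in dict(slabFL=(245,188),slabFR=(389,166),slabNR=(405,248),slabNL=(257,273)).items(): print(n,pix(c,*p,.008)[:2])
print('tin',pix(c,270.5,211.5,.03),'jar',pix(c,374,189,.068))
for n,p in dict(ore=(483,243,.015),motor=(498,191,.034),batt=(465,296,.06),vial=(156,267,.05),stone=(171,219,.02),coin=(227,313,0),penL=(287,312,.006),penR=(344,310,.006)).items(): print(n,pix(c,*p)[:2])
def cr(x,y): return cv2.resize(im[y:y+70,x:x+90],None,fx=4.4,fy=4.2,interpolation=cv2.INTER_CUBIC)
cv2.imwrite('pics/m1.png',np.vstack([np.hstack([cr(440,170),cr(440,230)]),np.hstack([cr(130,200),cr(420,270)])]))
```

```text
slabFL [0.65284706 0.17965221]
slabFR [ 0.73897447 -0.14659806]
slabNR [ 0.54842855 -0.19487017]
slabNL [0.46018624 0.12700752]
tin [0.59695567 0.11127646 0.03      ] jar [ 0.65850632 -0.11015878  0.068     ]
ore [ 0.5752606  -0.36551844]
motor [ 0.69294664 -0.38957743]
batt [ 0.44855762 -0.31470574]
vial [0.44675527 0.33484857]
stone [0.5605334  0.33220669]
coin [0.36746561 0.18223741]
penL [0.3822326  0.05159052]
penR [ 0.39866501 -0.07121902]
```

View pics/m1.png

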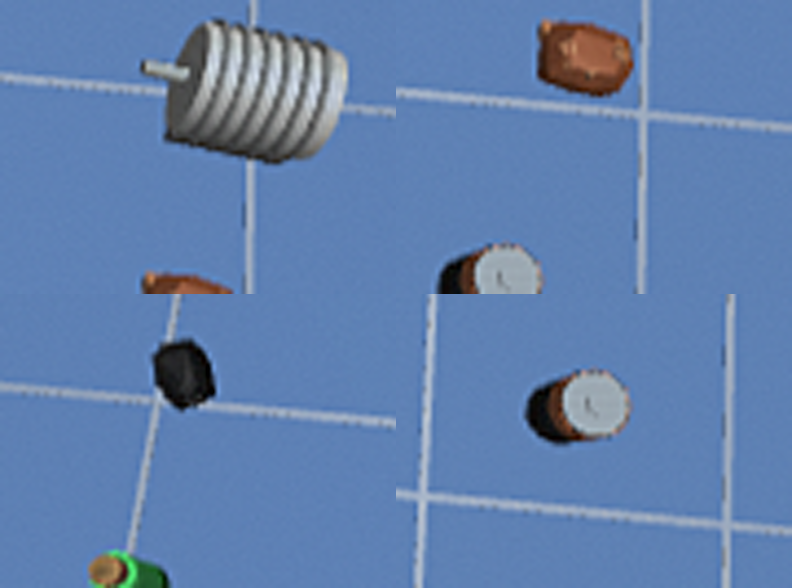

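```bash
cat > plan.py <<'E'
import sys; from h import *
# usage: plan.py x y z yaw nrows
def plan(x,y,z,yaw,n):
    s=r.get_state();p=np.array(s['tcp_pos']);R0=Ro.from_euler('xyz',s['eef_rot'],degrees=True)
    R1=Ro.from_euler('xyz',[180,0,yaw],degrees=True)
    w=(R0.inv()*R1).as_rotvec();d=np.array([x,y,z])-p
    for i in range(n):
        Ri=R0*Ro.from_rotvec(w*i/n)
        print(np.round(Ri.inv().apply(d/n)/.15,3).tolist(),np.round(w/n/.08,3).tolist())
    print('pos',p.round(4),'rot',np.round(s['eef_rot'],2),'j',np.round(s['joints'],0),'f',np.round(s['contact_force'],1),'g',s['gripper_width'],s['gripper_force'],'t',s['time_s'])
if __name__=='__main__':
    a=list(map(float,sys.argv[1:]));plan(*a[:4],int(a[4]))
E
python3 plan.py .575 -.366 .2 -102 20
```

```text
[0.225, 0.259, 0.009] [0.001, -0.001, 0.854]
[0.242, 0.244, 0.009] [0.001, -0.001, 0.854]
[0.258, 0.226, 0.009] [0.001, -0.001, 0.854]
[0.273, 0.208, 0.009] [0.001, -0.001, 0.854]
[0.286, 0.189, 0.009] [0.001, -0.001, 0.854]
[0.298, 0.169, 0.009] [0.001, -0.001, 0.854]
[0.309, 0.149, 0.009] [0.001, -0.001, 0.854]
[0.319, 0.127, 0.009] [0.001, -0.001, 0.854]
[0.327, 0.105, 0.009] [0.001, -0.001, 0.854]
[0.333, 0.082, 0.009] [0.001, -0.001, 0.854]
[0.338, 0.06, 0.009] [0.001, -0.001, 0.854]
[0.341, 0.036, 0.009] [0.001, -0.001, 0.854]
[0.343, 0.013, 0.009] [0.001, -0.001, 0.854]
[0.343, -0.011, 0.009] [0.001, -0.001, 0.854]
[0.341, -0.034, 0.009] [0.001, -0.001, 0.854]
[0.338, -0.057, 0.009] [0.001, -0.001, 0.854]
[0.334, -0.08, 0.009] [0.001, -0.001, 0.854]
[0.327, -0.103, 0.009] [0.001, -0.001, 0.854]
[0.32, -0.125, 0.009] [0.001, -0.001, 0.854]
[0.31, -0.146, 0.009] [0.001, -0.001, 0.854]
pos [0.2713 0.6177 0.2258] rot [ 1.7992e+02 -1.0000e-02 -2.3710e+01] j [ 83.  21.   1.  -0. -70. -17.] f [-0.4 -0.4 -0. ] g 0.08779339494784058 0.0 t 0.15
```

Call:
play_rows(
  rows=[
    {"slide":[0.22,0.26,0.01],"delta_rot":[0,0,0.85],"fingers":1},
    {"slide":[0.24,0.24,0.01],"delta_rot":[0,0,0.85],"fingers":1},
    {"slide":[0.26,0.23,0.01],"delta_rot":[0,0,0.85],"fingers":1},
    {"slide":[0.27,0.21,0.01],"delta_rot":[0,0,0.85],"fingers":1},
    {"slide":[0.29,0.19,0.01],"delta_rot":[0,0,0.85],"fingers":1},
    {"slide":[0.3,0.17,0.01],"delta_rot":[0,0,0.85],"fingers":1},
    {"slide":[0.31,0.15,0.01],"delta_rot":[0,0,0.85],"fingers":1},
    {"slide":[0.32,0.13,0.01],"delta_rot":[0,0,0.85],"fingers":1},
  ],
)

```text
time_s: 1.15
tcp_pos: [0.3925, 0.2219, 0.2146]
eef_rot: [-180.0, 0.0, -55.0]
contact_force: [0.9, 0.0, 0.8]
gripper_width: 0.0877
gripper_force: 0.0
```

Call:
play_rows(
  rows=[
    {"slide":[0.33,0.1,0.01],"delta_rot":[0,0,0.85],"fingers":1},
    {"slide":[0.33,0.08,0.01],"delta_rot":[0,0,0.85],"fingers":1},
    {"slide":[0.34,0.06,0.01],"delta_rot":[0,0,0.85],"fingers":1},
    {"slide":[0.34,0.04,0.01],"delta_rot":[0,0,0.85],"fingers":1},
    {"slide":[0.34,0.01,0.01],"delta_rot":[0,0,0.85],"fingers":1},
    {"slide":[0.34,-0.01,0.01],"delta_rot":[0,0,0.85],"fingers":1},
    {"slide":[0.34,-0.03,0.01],"delta_rot":[0,0,0.85],"fingers":1},
    {"slide":[0.34,-0.06,0.01],"delta_rot":[0,0,0.85],"fingers":1},
  ],
)

```text
time_s: 2.15
tcp_pos: [0.5159, -0.17, 0.2025]
eef_rot: [-180.0, 0.0, -86.2]
contact_force: [1.0, 1.4, 0.3]
gripper_width: 0.0874
gripper_force: 0.0
```

Call:
play_rows(
  rows=[
    {"slide":[0.33,-0.08,0.01],"delta_rot":[0,0,0.85],"fingers":1},
    {"slide":[0.33,-0.1,0.01],"delta_rot":[0,0,0.85],"fingers":1},
    {"slide":[0.32,-0.12,0.01],"delta_rot":[0,0,0.85],"fingers":1},
    {"slide":[0.31,-0.15,0.01],"delta_rot":[0,0,0.85],"fingers":1},
    {"slide":[0,0,0],"delta_rot":[0,0,0],"fingers":1},
    {"slide":[0,0,0],"delta_rot":[0,0,0],"fingers":1},
  ],
)

```text
time_s: 2.9
tcp_pos: [0.5764, -0.3645, 0.1957]
eef_rot: [179.9, 0.0, -101.7]
contact_force: [-1.0, 0.6, 0.0]
gripper_width: 0.088
gripper_force: 0.0
```

```bash
cat > look.py <<'E'
import sys,pickle; from h import *
s=r.get_state();w=r.capture('wrist');pickle.dump((s,w),open('w.pkl','wb'))
print(np.round(s['tcp_pos'],4),np.round(s['eef_rot'],2),np.round(s['joints']))
cv2.imwrite('pics/'+sys.argv[1]+'.png',w['image'])
E
python3 look.py ore1
```

```text
[ 0.5764 -0.3645  0.1957] [ 1.7992e+02  2.0000e-02 -1.0166e+02] [-16.  22.  -1.  -0. -67.   4.]
```

View pics/ore1.png

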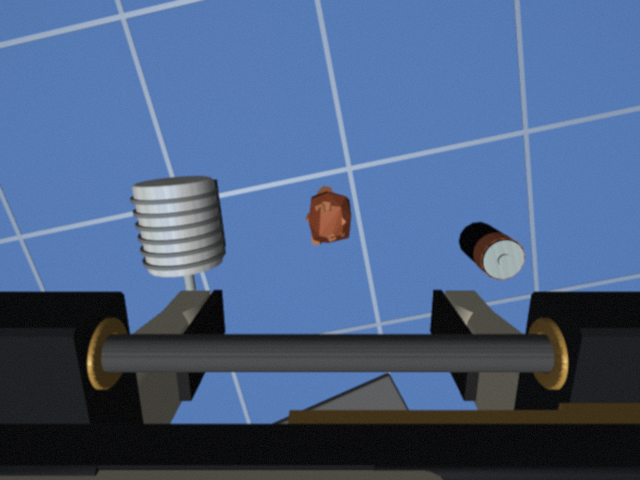

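Run:
```python
import pickle;from h import *
s,w=pickle.load(open('w.pkl','rb'));im=w['image']
cv2.imwrite('pics/ore2.png',cv2.resize(im[175:255,285:375],None,fx=7,fy=7,interpolation=cv2.INTER_CUBIC))
for n,p in dict(ore=(329,216,.015),ore0=(329,216,0),battop=(503,260,.058),batneck=(478,236,.01),motorL=(150,270,.033),motorR=(225,250,.02)).items(): print(n,pix(w,*p,s)[:3])
```

```text
ore [ 0.57351772 -0.36598139  0.015     ]
ore0 [ 0.57408634 -0.36275449  0.        ]
battop [ 0.44884985 -0.314824    0.058     ]
batneck [ 0.45016612 -0.32120719  0.01      ]
motorL [ 0.72780656 -0.35505691  0.033     ]
motorR [ 0.66617429 -0.35599472  0.02      ]
```

View pics/ore2.png

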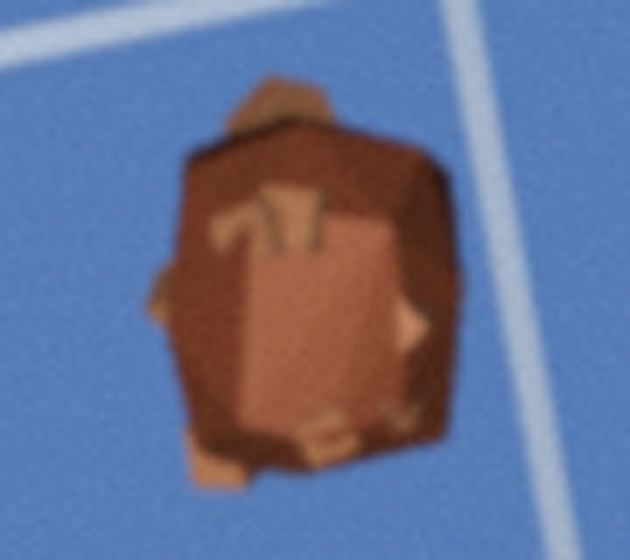

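```bash
python3 - <<'E'
import pickle;from h import *
s,w=pickle.load(open('w.pkl','rb'))
print(pix(w,330.5,217.5,.012,s))
E
python3 plan.py .572 -.365 .004 -101.7 6|tail -2
```

```text
[ 0.57263929 -0.36379476  0.012     ]
[0.002, 0.005, 0.214] [0.001, 0.001, 0.003]
pos [ 0.5766 -0.364   0.1963] rot [ 1.7996e+02  1.0000e-02 -1.0161e+02] j [-16.  22.  -1.  -0. -67.   4.] f [-0.2 -0.4 -0.1] g 0.08755640927041994 0.0 t 2.95
```

Call:
play_rows(
  rows=[
    {"slide":[0,0.015,0.25],"delta_rot":[0,0,0],"fingers":1},
    {"slide":[0,0.015,0.25],"delta_rot":[0,0,0],"fingers":1},
    {"slide":[0,0,0.25],"delta_rot":[0,0,0],"fingers":1},
    {"slide":[0,0,0.25],"delta_rot":[0,0,0],"fingers":1},
    {"slide":[0,0,0.2],"delta_rot":[0,0,0],"fingers":1},
    {"slide":[0,0,0.08],"delta_rot":[0,0,0],"fingers":1},
    {"slide":[0,0,0],"delta_rot":[0,0,0],"fingers":1},
  ],
  squeeze=20,
)

```text
time_s: 3.82
tcp_pos: [0.5726, -0.363, 0.0047]
eef_rot: [180.0, -0.0, -101.6]
contact_force: [0.9, 0.6, 0.8]
gripper_width: 0.0878
gripper_force: 0.0
```

Call:
play_rows(
  rows=[
    {"slide":[0,0,0],"delta_rot":[0,0,0],"fingers":-1},
    {"slide":[0,0,0],"delta_rot":[0,0,0],"fingers":-1},
    {"slide":[0,0,0],"delta_rot":[0,0,0],"fingers":-1},
    {"slide":[0,0,0],"delta_rot":[0,0,0],"fingers":-1},
    {"slide":[0,0,0],"delta_rot":[0,0,0],"fingers":-1},
    {"slide":[0,0,0],"delta_rot":[0,0,0],"fingers":-1},
  ],
)

```text
time_s: 4.58
tcp_pos: [0.5726, -0.3637, 0.0046]
eef_rot: [-180.0, -0.0, -101.6]
contact_force: [0.5, 0.3, 0.5]
gripper_width: 0.0363
gripper_force: 19.9
```

Call:
play_rows(
  rows=[
    {"slide":[0,0,-0.1],"delta_rot":[0,0,0],"fingers":-1},
    {"slide":[0,0,-0.3],"delta_rot":[0,0,0],"fingers":-1},
    {"slide":[0,0,-0.4],"delta_rot":[0,0,0],"fingers":-1},
    {"slide":[0,0,-0.4],"delta_rot":[0,0,0],"fingers":-1},
    {"slide":[0,0,0],"delta_rot":[0,0,0],"fingers":-1},
  ],
)

```text
time_s: 5.2
tcp_pos: [0.5753, -0.3651, 0.1924]
eef_rot: [-179.4, -0.1, -101.6]
contact_force: [0.6, 0.4, -0.6]
gripper_width: 0.0359
gripper_force: 19.9
```

```bash
python3 plan.py .597 .1113 .18 -101.6 10|tail -2
```

```text
[-0.314, 0.05, 0.008] [-0.014, -0.003, 0.0]
pos [ 0.5753 -0.3651  0.1924] rot [-1.7935e+02 -1.4000e-01 -1.0159e+02] j [-16.  22.  -2.   0. -66.   4.] f [ 0.6  0.4 -0.6] g 0.03593154177390118 19.92419958114624 t 5.2
```

Call:
play_rows(
  rows=[
    {"slide":[-0.16,0.02,0],"delta_rot":[0,0,0],"fingers":-1},
    {"slide":[-0.32,0.05,0.01],"delta_rot":[0,0,0],"fingers":-1},
    {"slide":[-0.32,0.05,0.01],"delta_rot":[0,0,0],"fingers":-1},
    {"slide":[-0.32,0.05,0.01],"delta_rot":[0,0,0],"fingers":-1},
    {"slide":[-0.32,0.05,0.01],"delta_rot":[0,0,0],"fingers":-1},
    {"slide":[-0.32,0.05,0.01],"delta_rot":[0,0,0],"fingers":-1},
    {"slide":[-0.32,0.05,0.01],"delta_rot":[0,0,0],"fingers":-1},
    {"slide":[-0.32,0.05,0.01],"delta_rot":[0,0,0],"fingers":-1},
  ],
)

```text
time_s: 6.2
tcp_pos: [0.5895, 0.0024, 0.1732]
eef_rot: [179.9, -0.0, -101.6]
contact_force: [1.2, -0.6, -0.6]
gripper_width: 0.0359
gripper_force: 19.9
```

Call:
play_rows(
  rows=[
    {"slide":[-0.32,0.05,0.01],"delta_rot":[0,0,0],"fingers":-1},
    {"slide":[-0.25,0.05,0.01],"delta_rot":[0,0,0],"fingers":-1},
    {"slide":[-0.15,0.02,0],"delta_rot":[0,0,0],"fingers":-1},
    {"slide":[0,0,0],"delta_rot":[0,0,0],"fingers":-1},
    {"slide":[0,0,0],"delta_rot":[0,0,0],"fingers":-1},
  ],
)

```text
time_s: 6.82
tcp_pos: [0.5944, 0.1091, 0.1707]
eef_rot: [180.0, -0.0, -101.6]
contact_force: [-0.4, 0.8, -1.1]
gripper_width: 0.036
gripper_force: 19.9
```

```bash
python3 look.py tin1; python3 plan.py .597 .1113 .12 -101.6 2|tail -2
```

```text
[0.5944 0.1091 0.1707] [ 1.7995e+02 -4.0000e-02 -1.0164e+02] [ 29.  16. -13.  -0. -61. -41.]
[-0.01, -0.006, 0.169] [0.003, -0.003, -0.007]
pos [0.5946 0.1088 0.1708] rot [ 1.7997e+02 -2.0000e-02 -1.0167e+02] j [ 29.  16. -13.  -0. -61. -41.] f [ 0.5 -0.2 -0.6] g 0.03626275313043635 19.924218356609344 t 6.875
```

View pics/tin1.png

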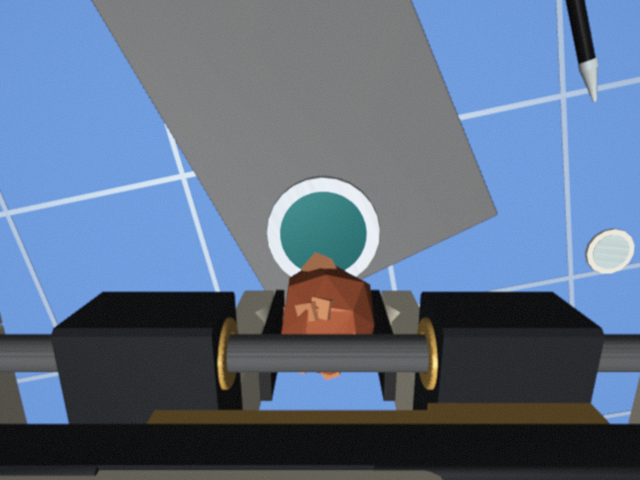

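Run:
```python
import pickle;from h import *
s,w=pickle.load(open('w.pkl','rb'))
a=pix(w,323.5,177,.03,s);l=pix(w,267,231,.03,s);q=pix(w,380,231,.03,s);dl=pix(w,280,232,.03,s);dr=pix(w,367,232,.03,s);dt=pix(w,323.5,191,.03,s)
print((l+q)/2,np.linalg.norm(q-l),(dl+dr)/2,a,dt)
d=Ro.from_euler('xyz',s['eef_rot'],degrees=True).as_matrix()[:,0]
print(a-d*.043, dt-d*np.linalg.norm(dr-dl)/2)
c=np.array(w['T_tool_cam']);h=.02
# held ore ends: top px 252.. ; report slab corner
print(pix(w,497,213,.008,s))
```

```text
[0.5964589  0.10929644 0.03      ] 0.08516939370210849 [0.59662065 0.11005763 0.03      ] [0.58821046 0.06968941 0.03      ] [0.59029233 0.07967684 0.03      ]
[0.59688336 0.11180568 0.02997172] [0.59690985 0.11181205 0.02997842]
[0.4588752  0.12824446 0.008     ]
```

Call:
play_rows(
  rows=[
    {"slide":[-0.02,-0.012,0.2],"delta_rot":[0,0,0],"fingers":-1},
    {"slide":[0,0,0.2],"delta_rot":[0,0,0],"fingers":-1},
    {"slide":[0,0,0.2],"delta_rot":[0,0,0],"fingers":-1},
    {"slide":[0,0,0.2],"delta_rot":[0,0,0],"fingers":-1},
    {"slide":[0,0,0.07],"delta_rot":[0,0,0],"fingers":-1},
    {"slide":[0,0,0.02],"delta_rot":[0,0,0],"fingers":-1},
    {"slide":[0,0,0],"delta_rot":[0,0,0],"fingers":-1},
    {"slide":[0,0,0],"delta_rot":[0,0,0],"fingers":-1},
  ],
)

```text
time_s: 7.88
tcp_pos: [0.5979, 0.1124, 0.0387]
eef_rot: [-179.9, 0.1, -101.6]
contact_force: [-1.0, 1.1, 0.1]
gripper_width: 0.0356
gripper_force: 19.9
```

Call:
play_rows(
  rows=[
    {"slide":[0.008,0.005,0.008],"delta_rot":[0,0,0],"fingers":-1},
    {"slide":[0,0,0.008],"delta_rot":[0,0,0],"fingers":-1},
    {"slide":[0,0,0.004],"delta_rot":[0,0,0],"fingers":-1},
    {"slide":[0,0,0],"delta_rot":[0,0,0],"fingers":-1},
  ],
)

```text
time_s: 8.38
tcp_pos: [0.5962, 0.1111, 0.0346]
eef_rot: [180.0, -0.0, -101.6]
contact_force: [-0.3, -0.2, -0.1]
gripper_width: 0.0357
gripper_force: 19.9
```

Now release and back off.

Call:
play_rows(
  rows=[
    {"slide":[0,0,0.005],"delta_rot":[0,0,0],"fingers":-1},
    {"slide":[0,0,0],"delta_rot":[0,0,0],"fingers":-0.1},
    {"slide":[0,0,0],"delta_rot":[0,0,0],"fingers":0.2},
    {"slide":[0,0,0],"delta_rot":[0,0,0],"fingers":0.6},
    {"slide":[0,0,0],"delta_rot":[0,0,0],"fingers":1},
    {"slide":[0,0,-0.2],"delta_rot":[0,0,0],"fingers":1},
    {"slide":[0,0,-0.4],"delta_rot":[0,0,0],"fingers":1},
    {"slide":[0,0,-0.4],"delta_rot":[0,0,0],"fingers":1},
  ],
)

```text
time_s: 9.38
tcp_pos: [0.5959, 0.1109, 0.1852]
eef_rot: [180.0, -0.0, -101.6]
contact_force: [1.7, 1.9, -0.1]
gripper_width: 0.087
gripper_force: 0.0
```

```bash
python3 look.py tin2; python3 plan.py .446 .333 .2 -60 8
```

```text
[0.5959 0.1109 0.1852] [ 1.7995e+02 -5.0000e-02 -1.0163e+02] [ 29.  16. -12.   0. -63. -41.]
[-0.155, 0.163, -0.005] [-0.018, 0.001, -1.133]
[-0.169, 0.148, -0.005] [-0.018, 0.001, -1.133]
[-0.182, 0.132, -0.005] [-0.018, 0.001, -1.133]
[-0.193, 0.115, -0.005] [-0.018, 0.001, -1.133]
[-0.203, 0.097, -0.005] [-0.018, 0.001, -1.133]
[-0.211, 0.078, -0.004] [-0.018, 0.001, -1.133]
[-0.217, 0.059, -0.004] [-0.018, 0.001, -1.133]
[-0.221, 0.039, -0.004] [-0.018, 0.001, -1.133]
pos [0.6    0.1118 0.1948] rot [-179.4     0.27 -101.54] j [ 29.  15. -11.   0. -63. -41.] f [3.3 0.8 9. ] g 0.08717545828900579 0.0 t 9.425
```

View pics/tin2.png

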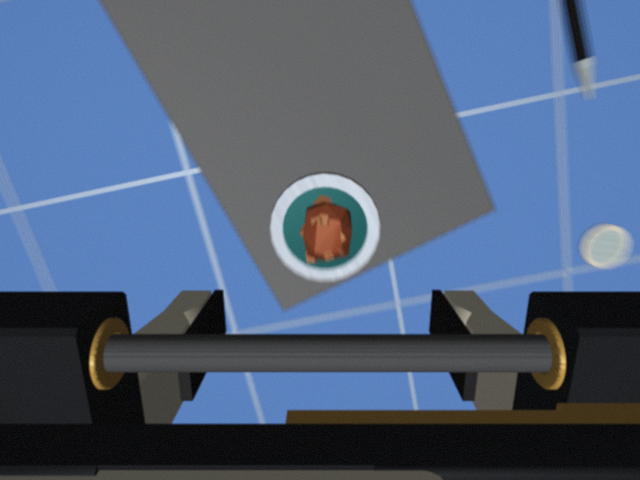

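Call:
play_rows(
  rows=[
    {"slide":[-0.16,0.16,0],"delta_rot":[0,0,-1],"fingers":1},
    {"slide":[-0.17,0.15,0],"delta_rot":[0,0,-1],"fingers":1},
    {"slide":[-0.18,0.13,0],"delta_rot":[0,0,-1],"fingers":1},
    {"slide":[-0.19,0.12,0],"delta_rot":[0,0,-1],"fingers":1},
    {"slide":[-0.2,0.1,0],"delta_rot":[0,0,-1],"fingers":1},
    {"slide":[-0.2,0.09,0],"delta_rot":[0,0,-1],"fingers":1},
    {"slide":[-0.21,0.08,0],"delta_rot":[0,0,-1],"fingers":1},
    {"slide":[-0.21,0.06,0],"delta_rot":[0,0,-1],"fingers":1},
  ],
)

```text
time_s: 10.42
tcp_pos: [0.4432, 0.3322, 0.1838]
eef_rot: [-180.0, 0.0, -64.8]
contact_force: [0.1, 0.2, -0.0]
gripper_width: 0.0876
gripper_force: 0.0
```

Call:
play_rows(
  rows=[
    {"slide":[0,0,0],"delta_rot":[0,0,0],"fingers":1},
    {"slide":[0,0,0],"delta_rot":[0,0,0],"fingers":1},
  ],
)

```text
time_s: 10.68
tcp_pos: [0.4439, 0.3313, 0.1837]
eef_rot: [180.0, -0.0, -65.0]
contact_force: [-0.1, 0.1, -0.3]
gripper_width: 0.088
gripper_force: 0.0
```

```bash
python3 look.py vial1
```

```text
[0.4439 0.3313 0.1837] [ 1.7999e+02 -1.0000e-02 -6.4970e+01] [ 57.  11. -18.   0. -61. -32.]
```

View pics/vial1.png

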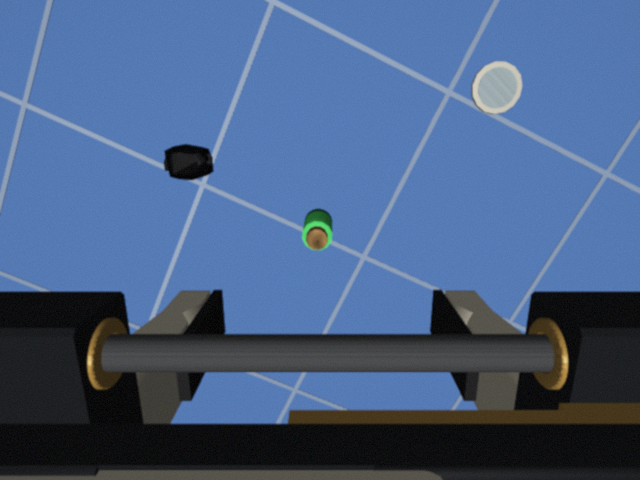

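Run:
```python
import pickle;from h import *
s,w=pickle.load(open('w.pkl','rb'))
print(pix(w,317.3,236,.047,s),pix(w,317.3,238.5,.058,s))
print(pix(w,189,162,.01,s)); cv2.imwrite('pics/st.png',cv2.resize(w['image'][135:190,150:230],None,fx=8,fy=8,interpolation=cv2.INTER_CUBIC))
v=(pix(w,317.3,236,.047,s)+pix(w,317.3,238.5,.058,s))/2
print(Ro.from_euler('xyz',s['eef_rot'],degrees=True).inv().apply(v-s['tcp_pos'])/.15)
```

```text
[0.44798367 0.33768319 0.047     ] [0.44821808 0.33657331 0.058     ]
[0.56288857 0.33483947 0.01      ]
[-0.02353832 -0.04229832  0.87495845]
```

Call:
play_rows(
  rows=[
    {"slide":[-0.024,-0.042,0.1],"delta_rot":[0,0,0],"fingers":1},
    {"slide":[0,0,0.3],"delta_rot":[0,0,0],"fingers":1},
    {"slide":[0,0,0.3],"delta_rot":[0,0,0],"fingers":1},
    {"slide":[0,0,0.3],"delta_rot":[0,0,0],"fingers":1},
    {"slide":[0,0,0.14],"delta_rot":[0,0,0],"fingers":1},
    {"slide":[0,0,0.05],"delta_rot":[0,0,0],"fingers":1},
    {"slide":[0,0,0],"delta_rot":[0,0,0],"fingers":1},
    {"slide":[0,0,0],"delta_rot":[0,0,0],"fingers":1},
  ],
  squeeze=10,
)

```text
time_s: 11.72
tcp_pos: [0.4487, 0.3378, 0.0062]
eef_rot: [-179.9, 0.0, -65.0]
contact_force: [0.2, 0.8, 0.6]
gripper_width: 0.0875
gripper_force: 0.0
```

Call:
play_rows(
  rows=[
    {"slide":[0,0,0],"delta_rot":[0,0,0],"fingers":-0.2},
    {"slide":[0,0,0],"delta_rot":[0,0,0],"fingers":-0.5},
    {"slide":[0,0,0],"delta_rot":[0,0,0],"fingers":-0.7},
    {"slide":[0,0,0],"delta_rot":[0,0,0],"fingers":-1},
    {"slide":[0,0,0],"delta_rot":[0,0,0],"fingers":-1},
    {"slide":[0,0,0],"delta_rot":[0,0,0],"fingers":-1},
    {"slide":[0,0,0],"delta_rot":[0,0,0],"fingers":-1},
  ],
)

```text
time_s: 12.6
tcp_pos: [0.4481, 0.3373, 0.0053]
eef_rot: [180.0, -0.0, -65.0]
contact_force: [0.1, -0.0, 0.0]
gripper_width: 0.0231
gripper_force: 0.1
```

Call:
play_rows(
  rows=[
    {"slide":[0,0,0],"delta_rot":[0,0,0],"fingers":-1},
    {"slide":[0,0,0],"delta_rot":[0,0,0],"fingers":-1},
    {"slide":[0,0,-0.1],"delta_rot":[0,0,0],"fingers":-1},
    {"slide":[0,0,-0.3],"delta_rot":[0,0,0],"fingers":-1},
    {"slide":[0,0,-0.4],"delta_rot":[0,0,0],"fingers":-1},
    {"slide":[0,0,-0.4],"delta_rot":[0,0,0],"fingers":-1},
    {"slide":[0,0,-0.1],"delta_rot":[0,0,0],"fingers":-1},
    {"slide":[0,0,0],"delta_rot":[0,0,0],"fingers":-1},
  ],
)

```text
time_s: 13.6
tcp_pos: [0.4483, 0.3377, 0.202]
eef_rot: [-179.8, 0.1, -65.0]
contact_force: [0.2, -0.3, -1.3]
gripper_width: 0.0227
gripper_force: 10.0
```

```bash
python3 plan.py .6585 -.1102 .2 -65 10 | tail -3
```

```text
[0.33, -0.001, 0.001] [-0.003, 0.002, 0.001]
[0.33, -0.001, 0.001] [-0.003, 0.002, 0.001]
pos [0.4483 0.3377 0.202 ] rot [-1.7985e+02  1.1000e-01 -6.4970e+01] j [ 57.  11. -16.  -0. -63. -32.] f [ 0.2 -0.3 -1.3] g 0.02273992613746281 9.999945453910186 t 13.6
```

Call:
play_rows(
  rows=[
    {"slide":[0.15,0,0],"delta_rot":[0,0,0],"fingers":-1},
    {"slide":[0.3,0,0],"delta_rot":[0,0,0],"fingers":-1},
    {"slide":[0.36,0,0],"delta_rot":[0,0,0],"fingers":-1},
    {"slide":[0.36,0,0],"delta_rot":[0,0,0],"fingers":-1},
    {"slide":[0.36,0,0],"delta_rot":[0,0,0],"fingers":-1},
    {"slide":[0.36,0,0],"delta_rot":[0,0,0],"fingers":-1},
    {"slide":[0.36,0,0],"delta_rot":[0,0,0],"fingers":-1},
    {"slide":[0.36,0,0],"delta_rot":[0,0,0],"fingers":-1},
  ],
)

```text
time_s: 14.6
tcp_pos: [0.6132, -0.0202, 0.1982]
eef_rot: [179.8, 0.0, -65.0]
contact_force: [0.6, 0.6, 0.6]
gripper_width: 0.0226
gripper_force: 10.0
```

Call:
play_rows(
  rows=[
    {"slide":[0.3,0,0],"delta_rot":[0,0,0],"fingers":-1},
    {"slide":[0.2,0,0],"delta_rot":[0,0,0],"fingers":-1},
    {"slide":[0.1,0,0],"delta_rot":[0,0,0],"fingers":-1},
    {"slide":[0.09,0,0],"delta_rot":[0,0,0],"fingers":-1},
    {"slide":[0,0,0],"delta_rot":[0,0,0],"fingers":-1},
    {"slide":[0,0,0],"delta_rot":[0,0,0],"fingers":-1},
  ],
)

```text
time_s: 15.35
tcp_pos: [0.6574, -0.1105, 0.2003]
eef_rot: [180.0, 0.0, -64.9]
contact_force: [-0.2, -0.5, 0.1]
gripper_width: 0.0226
gripper_force: 10.0
```

```bash
python3 look.py jar1
```

```text
[ 0.6574 -0.1105  0.2003] [ 1.800e+02  1.000e-02 -6.493e+01] [  7.  21.  -3.  -0. -67.  18.]
```

View pics/jar1.png

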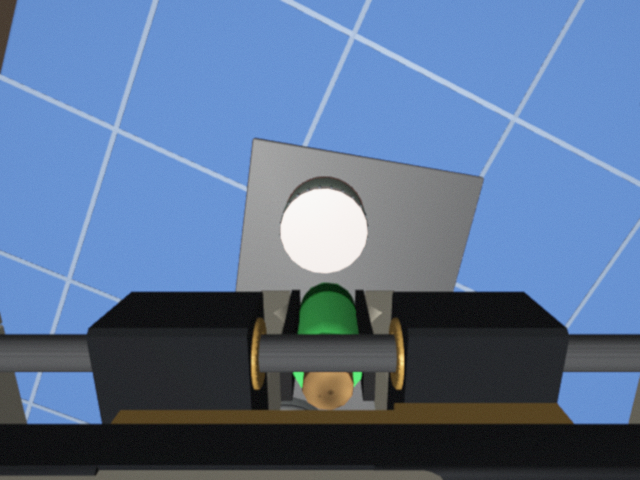

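Run:
```python
import pickle;from h import *
s,w=pickle.load(open('w.pkl','rb'));print(w['cx'],w['cy'])
T=Ro.from_euler('xyz',s['eef_rot'],degrees=True).inv()
tl=lambda u,v,z:T.apply(pix(w,u,v,z,s)-s['tcp_pos'])
print('lid',pix(w,324,230.5,.068,s),tl(324,230.5,.068), tl(368,230,.068)-tl(280,230,.068))
b=s['tcp_pos'][2]-.0053
for n,u,v,h in(('bot-front',328,283,0),('cork',328,389,.058),('L',299,316,.02),('R',357,316,.02)): print(n,tl(u,v,b+h))
```

```text
327.2125181616816 243.834797480228
lid [ 0.65918724 -0.11101645  0.068     ] [ 0.00129015 -0.00143054  0.13228395] [-2.91688094e-07  6.44124093e-02  1.96252544e-06]
bot-front [0.01059998 0.00120341 0.00529776]
cork [-0.00023123  0.00107849 -0.05269992]
L [ 0.00497002 -0.0099807  -0.01470137]
R [ 0.0049675   0.01230462 -0.01470069]
```

Call:
play_rows(
  rows=[
    {"slide":[0.01,-0.013,0.1],"delta_rot":[0,0,0],"fingers":-1},
    {"slide":[0,0,0.25],"delta_rot":[0,0,0],"fingers":-1},
    {"slide":[0,0,0.25],"delta_rot":[0,0,0],"fingers":-1},
    {"slide":[0,0,0.12],"delta_rot":[0,0,0],"fingers":-1},
    {"slide":[0,0,0.06],"delta_rot":[0,0,0],"fingers":-1},
    {"slide":[0,0,0.02],"delta_rot":[0,0,0],"fingers":-1},
    {"slide":[0,0,0],"delta_rot":[0,0,0],"fingers":-1},
    {"slide":[0,0,0],"delta_rot":[0,0,0],"fingers":-1},
  ],
)

```text
time_s: 16.4
tcp_pos: [0.6607, -0.1117, 0.0814]
eef_rot: [-179.9, -0.0, -65.0]
contact_force: [-0.3, 0.2, -0.5]
gripper_width: 0.0225
gripper_force: 10.0
```

Call:
play_rows(
  rows=[
    {"slide":[0,0,0.015],"delta_rot":[0,0,0],"fingers":-1},
    {"slide":[0,0,0.015],"delta_rot":[0,0,0],"fingers":-1},
    {"slide":[0,0,0.01],"delta_rot":[0,0,0],"fingers":-1},
    {"slide":[0,0,0],"delta_rot":[0,0,0],"fingers":-1},
    {"slide":[0,0,0],"delta_rot":[0,0,0],"fingers":-1},
  ],
)

```text
time_s: 17.02
tcp_pos: [0.66, -0.1117, 0.0743]
eef_rot: [180.0, -0.0, -65.0]
contact_force: [1.5, -1.0, 0.6]
gripper_width: 0.0225
gripper_force: 10.0
```

Call:
play_rows(
  rows=[
    {"slide":[0,0,0.003],"delta_rot":[0,0,0],"fingers":-1},
    {"slide":[0,0,0],"delta_rot":[0,0,0],"fingers":-1},
  ],
)

```text
time_s: 17.27
tcp_pos: [0.66, -0.1117, 0.0739]
eef_rot: [-180.0, -0.0, -65.0]
contact_force: [0.3, 0.1, -0.0]
gripper_width: 0.0227
gripper_force: 10.0
```

Call:
play_rows(
  rows=[
    {"slide":[0,0,0.004],"delta_rot":[0,0,0],"fingers":-1},
    {"slide":[0,0,0],"delta_rot":[0,0,0],"fingers":-1},
    {"slide":[0,0,0],"delta_rot":[0,0,0],"fingers":-0.4},
    {"slide":[0,0,0],"delta_rot":[0,0,0],"fingers":-0.2},
    {"slide":[0,0,0],"delta_rot":[0,0,0],"fingers":0},
    {"slide":[0,0,0],"delta_rot":[0,0,0],"fingers":0.3},
    {"slide":[0,0,0],"delta_rot":[0,0,0],"fingers":0.6},
    {"slide":[0,0,0],"delta_rot":[0,0,0],"fingers":0.6},
  ],
)

```text
time_s: 18.27
tcp_pos: [0.66, -0.1117, 0.0733]
eef_rot: [-180.0, -0.0, -65.0]
contact_force: [-0.5, 0.0, -0.1]
gripper_width: 0.0673
gripper_force: 0.0
```

Call:
play_rows(
  rows=[
    {"slide":[0,0,-0.1],"delta_rot":[0,0,0],"fingers":0.6},
    {"slide":[0,0,-0.3],"delta_rot":[0,0,0],"fingers":1},
    {"slide":[0,0,-0.4],"delta_rot":[0,0,0],"fingers":1},
    {"slide":[0,0,-0.2],"delta_rot":[0,0,0],"fingers":1},
    {"slide":[0,0,0],"delta_rot":[0,0,0],"fingers":1},
  ],
)

```text
time_s: 18.9
tcp_pos: [0.6617, -0.1118, 0.2282]
eef_rot: [-179.6, -0.2, -64.9]
contact_force: [-0.7, 0.8, -0.7]
gripper_width: 0.0877
gripper_force: 0.0
```

```bash
python3 look.py jar2; python3 plan.py .449 -.3155 .2 -75 8
```

```text
[ 0.6617 -0.1118  0.2282] [-1.7962e+02 -1.7000e-01 -6.4950e+01] [  7.  20.  -0.   0. -70.  18.]
[0.079, 0.232, 0.021] [-0.006, -0.001, 0.274]
[0.084, 0.23, 0.021] [-0.006, -0.001, 0.274]
[0.089, 0.228, 0.021] [-0.006, -0.001, 0.274]
[0.094, 0.226, 0.021] [-0.006, -0.001, 0.274]
[0.099, 0.224, 0.021] [-0.006, -0.001, 0.274]
[0.104, 0.222, 0.021] [-0.006, -0.001, 0.274]
[0.109, 0.219, 0.021] [-0.006, -0.001, 0.274]
[0.114, 0.217, 0.021] [-0.006, -0.001, 0.274]
pos [ 0.6606 -0.1117  0.2257] rot [-1.798e+02 -7.000e-02 -6.496e+01] j [  7.  20.  -0.   0. -70.  18.] f [-0.3  0.1 -2. ] g 0.08738947921790402 0.0 t 18.95
```

View pics/jar2.png

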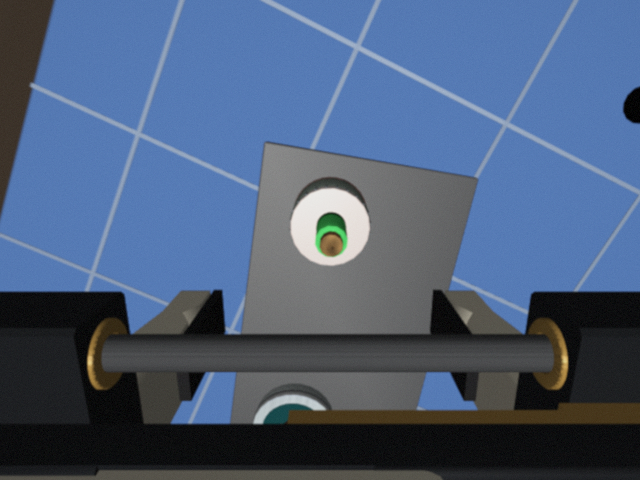

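Call:
play_rows(
  rows=[
    {"slide":[0.08,0.23,0],"delta_rot":[0,0,0.28],"fingers":1},
    {"slide":[0.08,0.23,0.02],"delta_rot":[0,0,0.28],"fingers":1},
    {"slide":[0.09,0.23,0.02],"delta_rot":[0,0,0.28],"fingers":1},
    {"slide":[0.09,0.23,0.02],"delta_rot":[0,0,0.28],"fingers":1},
    {"slide":[0.1,0.22,0.02],"delta_rot":[0,0,0.28],"fingers":1},
    {"slide":[0.1,0.22,0.02],"delta_rot":[0,0,0.28],"fingers":1},
    {"slide":[0.11,0.22,0.02],"delta_rot":[0,0,0.28],"fingers":1},
    {"slide":[0.11,0.22,0],"delta_rot":[0,0,0.28],"fingers":1},
  ],
)

```text
time_s: 19.95
tcp_pos: [0.4452, -0.3138, 0.2042]
eef_rot: [179.9, 0.1, -75.3]
contact_force: [0.4, 0.1, 0.6]
gripper_width: 0.0874
gripper_force: 0.0
```

Call:
play_rows(
  rows=[
    {"slide":[0,0,0],"delta_rot":[0,0,0],"fingers":1},
    {"slide":[0,0,0],"delta_rot":[0,0,0],"fingers":1},
  ],
)

```text
time_s: 20.2
tcp_pos: [0.4467, -0.3133, 0.2048]
eef_rot: [180.0, 0.0, -75.3]
contact_force: [0.6, 0.0, -0.4]
gripper_width: 0.0878
gripper_force: 0.0
```

```bash
python3 look.py bat1;python3 plan.py .449 -.315 .015 -75 6 | tail -2
python3 - <<'E'
from h import *
im=cv2.imread('pics/bat1.png')
# bluish-tile mask: report blobs of non-blue pixels near centre
m=(im[...,0].astype(int)-im[...,2]<25).astype('uint8')
n,l,st,ce=cv2.connectedComponentsWithStats(m[:285])
for i in range(1,n):
    if st[i,4]>200: print(st[i],ce[i])
E
```

```text
[ 0.4467 -0.3133  0.2048] [ 1.7996e+02  3.0000e-02 -7.5250e+01] [-14.   9. -18.  -0. -63.  29.]
[0.003, -0.002, 0.211] [0.001, 0.001, -0.008]
pos [ 0.4471 -0.3131  0.2049] rot [ 1.7997e+02  2.0000e-02 -7.5210e+01] j [-14.   9. -18.  -0. -63.  29.] f [ 0.7  0.1 -0.3] g 0.0878112596787399 0.0 t 20.25
[   0    0   96  118 8585] [42.42958649 50.19359348]
[ 303  193   43   52 1501] [324.40706196 218.85876083]
```

View pics/bat1.png

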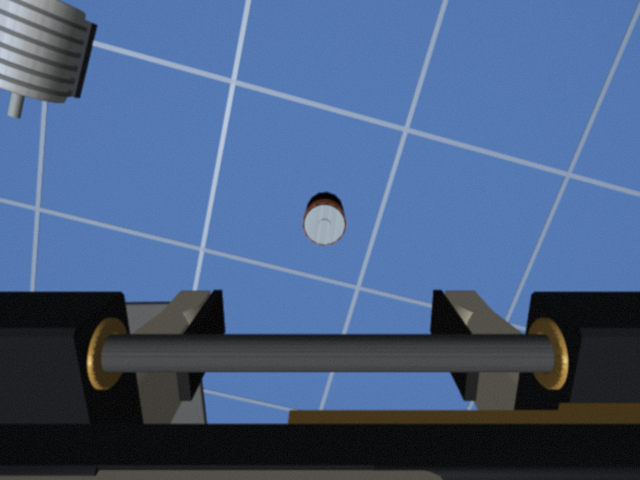

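Run:
```python
import pickle;from h import *
s,w=pickle.load(open('w.pkl','rb'))
b=pix(w,324.5,223.5,.058,s);print(b)
print(Ro.from_euler('xyz',s['eef_rot'],degrees=True).inv().apply(b-s['tcp_pos'])/.15)
```

```text
[ 0.44856703 -0.31614637  0.058     ]
[ 0.02174445 -0.00778249  0.97892672]
```

Call:
play_rows(
  rows=[
    {"slide":[0.018,-0.008,0.1],"delta_rot":[0,0,0],"fingers":1},
    {"slide":[0,0,0.3],"delta_rot":[0,0,0],"fingers":1},
    {"slide":[0,0,0.3],"delta_rot":[0,0,0],"fingers":1},
    {"slide":[0,0,0.3],"delta_rot":[0,0,0],"fingers":1},
    {"slide":[0,0,0.2],"delta_rot":[0,0,0],"fingers":1},
    {"slide":[0,0,0.07],"delta_rot":[0,0,0],"fingers":1},
    {"slide":[0,0,0],"delta_rot":[0,0,0],"fingers":1},
    {"slide":[0,0,0],"delta_rot":[0,0,0],"fingers":1},
  ],
  squeeze=25,
)

```text
time_s: 21.25
tcp_pos: [0.4498, -0.3159, 0.0158]
eef_rot: [-179.9, -0.1, -75.2]
contact_force: [-0.4, 0.6, 0.4]
gripper_width: 0.0875
gripper_force: 0.0
```

Call:
play_rows(
  rows=[
    {"slide":[0,0,0],"delta_rot":[0,0,0],"fingers":0.1},
    {"slide":[0,0,0],"delta_rot":[0,0,0],"fingers":-0.1},
    {"slide":[0,0,0],"delta_rot":[0,0,0],"fingers":-0.3},
    {"slide":[0,0,0],"delta_rot":[0,0,0],"fingers":-1},
    {"slide":[0,0,0],"delta_rot":[0,0,0],"fingers":-1},
    {"slide":[0,0,0],"delta_rot":[0,0,0],"fingers":-1},
    {"slide":[0,0,0],"delta_rot":[0,0,0],"fingers":-1},
    {"slide":[0,0,0],"delta_rot":[0,0,0],"fingers":-1},
  ],
)

```text
time_s: 22.25
tcp_pos: [0.4489, -0.3158, 0.0148]
eef_rot: [-180.0, -0.0, -75.2]
contact_force: [0.6, -0.2, -0.5]
gripper_width: 0.0327
gripper_force: 25.0
```

Call:
play_rows(
  rows=[
    {"slide":[0,0,-0.1],"delta_rot":[0,0,0],"fingers":-1},
    {"slide":[0,0,-0.3],"delta_rot":[0,0,0],"fingers":-1},
    {"slide":[0,0,-0.4],"delta_rot":[0,0,0],"fingers":-1},
    {"slide":[0,0,-0.3],"delta_rot":[0,0,0],"fingers":-1},
    {"slide":[0,0,-0.1],"delta_rot":[0,0,0],"fingers":-1},
    {"slide":[0,0,0],"delta_rot":[0,0,0],"fingers":-1},
  ],
)

```text
time_s: 23.0
tcp_pos: [0.4489, -0.3157, 0.1959]
eef_rot: [-179.9, -0.1, -75.2]
contact_force: [-0.3, 0.2, -1.5]
gripper_width: 0.0326
gripper_force: 25.0
```

```bash
python3 plan.py .628 .0003 .195 -75 8 | tail -2
```

```text
[-0.216, -0.212, 0.001] [-0.003, -0.001, -0.006]
pos [ 0.4489 -0.3157  0.1959] rot [-1.7989e+02 -5.0000e-02 -7.5240e+01] j [-15.  10. -18.  -0. -62.  29.] f [-0.3  0.2 -1.5] g 0.03258663748303746 24.999107122421265 t 23.0
```

Total x -1.728, y -1.696.

Call:
play_rows(
  rows=[
    {"slide":[-0.15,-0.147,0],"delta_rot":[0,0,0],"fingers":-1},
    {"slide":[-0.25,-0.245,0],"delta_rot":[0,0,0],"fingers":-1},
    {"slide":[-0.27,-0.265,0],"delta_rot":[0,0,0],"fingers":-1},
    {"slide":[-0.27,-0.265,0],"delta_rot":[0,0,0],"fingers":-1},
    {"slide":[-0.27,-0.265,0],"delta_rot":[0,0,0],"fingers":-1},
    {"slide":[-0.25,-0.245,0],"delta_rot":[0,0,0],"fingers":-1},
    {"slide":[-0.18,-0.177,0],"delta_rot":[0,0,0],"fingers":-1},
    {"slide":[-0.088,-0.087,0],"delta_rot":[0,0,0],"fingers":-1},
  ],
)

```text
time_s: 24.0
tcp_pos: [0.6283, 0.0014, 0.1921]
eef_rot: [179.8, 0.0, -75.2]
contact_force: [-0.5, -1.2, -1.5]
gripper_width: 0.0327
gripper_force: 25.0
```

Call:
play_rows(
  rows=[
    {"slide":[0,0,0.1],"delta_rot":[0,0,0],"fingers":-1},
    {"slide":[0,0,0.25],"delta_rot":[0,0,0],"fingers":-1},
    {"slide":[0,0,0.3],"delta_rot":[0,0,0],"fingers":-1},
    {"slide":[0,0,0.2],"delta_rot":[0,0,0],"fingers":-1},
    {"slide":[0,0,0.15],"delta_rot":[0,0,0],"fingers":-1},
    {"slide":[0,0,0.05],"delta_rot":[0,0,0],"fingers":-1},
    {"slide":[0,0,0],"delta_rot":[0,0,0],"fingers":-1},
    {"slide":[0,0,0],"delta_rot":[0,0,0],"fingers":-1},
  ],
)

```text
time_s: 25.0
tcp_pos: [0.6292, -0.0005, 0.0382]
eef_rot: [-179.9, -0.0, -75.2]
contact_force: [-0.1, -0.7, -1.7]
gripper_width: 0.0327
gripper_force: 25.0
```

```bash
python3 plan.py .628 .0003 .0225 -75 1
```

```text
[-0.007, 0.007, 0.105] [-0.017, -0.001, -0.052]
pos [ 6.292e-01 -5.000e-04  3.820e-02] rot [-1.7992e+02 -1.0000e-02 -7.5240e+01] j [ 18.  26. -18.   0. -46.  -3.] f [-0.1 -0.7 -1.7] g 0.03267871977694317 24.999178647994995 t 25.0
```

Call:
play_rows(
  rows=[
    {"slide":[-0.004,0,0.04],"delta_rot":[0,0,0],"fingers":-1},
    {"slide":[0,0,0.03],"delta_rot":[0,0,0],"fingers":-1},
    {"slide":[0,0,0.018],"delta_rot":[0,0,0],"fingers":-1},
    {"slide":[0,0,0],"delta_rot":[0,0,0],"fingers":-1},
    {"slide":[0,0,0],"delta_rot":[0,0,0],"fingers":-1},
    {"slide":[0,0,0],"delta_rot":[0,0,0],"fingers":-1},
  ],
)

```text
time_s: 25.75
tcp_pos: [0.6287, 0.0003, 0.0242]
eef_rot: [-180.0, -0.0, -75.2]
contact_force: [-0.1, -1.1, -1.6]
gripper_width: 0.0329
gripper_force: 25.0
```

Call:
play_rows(
  rows=[
    {"slide":[0,0.003,0.006],"delta_rot":[0,0,0],"fingers":-1},
    {"slide":[0,0,0.003],"delta_rot":[0,0,0],"fingers":-1},
    {"slide":[0,0,0],"delta_rot":[0,0,0],"fingers":-1},
  ],
)

```text
time_s: 26.12
tcp_pos: [0.6281, 0.0002, 0.0228]
eef_rot: [180.0, -0.0, -75.2]
contact_force: [-0.0, -0.3, -0.3]
gripper_width: 0.0326
gripper_force: 25.0
```

Touching (weight taken). Release and lift.

Call:
play_rows(
  rows=[
    {"slide":[0,0,0],"delta_rot":[0,0,0],"fingers":-0.2},
    {"slide":[0,0,0],"delta_rot":[0,0,0],"fingers":0},
    {"slide":[0,0,0],"delta_rot":[0,0,0],"fingers":0.3},
    {"slide":[0,0,0],"delta_rot":[0,0,0],"fingers":0.6},
    {"slide":[0,0,0],"delta_rot":[0,0,0],"fingers":0.8},
    {"slide":[0,0,-0.15],"delta_rot":[0,0,0],"fingers":0.8},
    {"slide":[0,0,-0.35],"delta_rot":[0,0,0],"fingers":1},
    {"slide":[0,0,-0.4],"delta_rot":[0,0,0],"fingers":1},
  ],
)

```text
time_s: 27.12
tcp_pos: [0.6274, 0.0, 0.1583]
eef_rot: [179.9, -0.0, -75.2]
contact_force: [1.7, 0.2, -0.1]
gripper_width: 0.0867
gripper_force: 0.0
```

Call:
play_rows(
  rows=[
    {"slide":[0,0,-0.3],"delta_rot":[0,0,0],"fingers":1},
    {"slide":[0,0,0],"delta_rot":[0,0,0],"fingers":1},
  ],
)

```text
time_s: 27.38
tcp_pos: [0.6304, 0.0005, 0.2076]
eef_rot: [-179.5, -0.0, -75.2]
contact_force: [-0.9, -0.2, -0.7]
gripper_width: 0.0873
gripper_force: 0.0
```

```bash
python3 look.py bat2; python3 plan.py .5625 .333 .19 -75 8 | tail -2
python3 - <<'E'
from h import *
a=cv2.imread('pics/bat2.png')[60:460,100:500]; b=cv2.resize(cv2.imread('pics/st.png'),(400,275))
b=np.vstack([b,np.zeros((125,400,3),'uint8')]);cv2.imwrite('pics/m2.png',np.hstack([a,b]))
E
```

```text
[6.304e-01 5.000e-04 2.076e-01] [-1.7953e+02 -3.0000e-02 -7.5200e+01] [ 18.  17.  -7.   0. -65.  -3.]
[-0.282, -0.018, 0.012] [-0.006, 0.0, -0.006]
pos [6.289e-01 5.000e-04 2.048e-01] rot [-1.7977e+02  1.0000e-02 -7.5230e+01] j [ 18.  17.  -7.  -0. -65.  -3.] f [-0.6  0.4 -0.4] g 0.08749565382087261 0.0 t 27.425
```

View pics/m2.png

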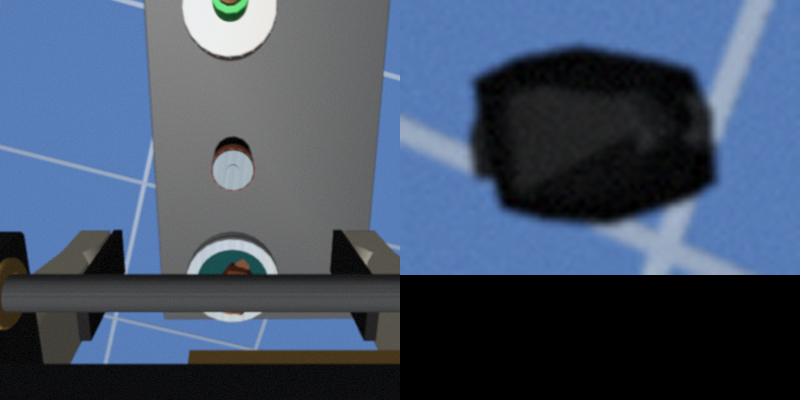

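```bash
python3 plan.py .5625 .333 .18 -160 20
```

```text
[-0.113, -0.007, 0.008] [-0.002, 0.002, 0.925]
[-0.113, 0.002, 0.008] [-0.002, 0.002, 0.925]
[-0.113, 0.01, 0.008] [-0.002, 0.002, 0.925]
[-0.112, 0.018, 0.008] [-0.002, 0.002, 0.925]
[-0.11, 0.026, 0.008] [-0.002, 0.002, 0.925]
[-0.108, 0.034, 0.008] [-0.002, 0.002, 0.925]
[-0.105, 0.042, 0.008] [-0.002, 0.002, 0.925]
[-0.101, 0.05, 0.008] [-0.002, 0.002, 0.925]
[-0.097, 0.057, 0.008] [-0.002, 0.002, 0.925]
[-0.093, 0.064, 0.008] [-0.002, 0.002, 0.925]
[-0.088, 0.071, 0.008] [-0.002, 0.002, 0.925]
[-0.082, 0.077, 0.008] [-0.002, 0.002, 0.925]
[-0.077, 0.083, 0.008] [-0.002, 0.002, 0.925]
[-0.07, 0.089, 0.008] [-0.002, 0.002, 0.925]
[-0.063, 0.094, 0.008] [-0.002, 0.002, 0.925]
[-0.056, 0.098, 0.008] [-0.002, 0.002, 0.925]
[-0.049, 0.102, 0.008] [-0.002, 0.002, 0.925]
[-0.041, 0.105, 0.008] [-0.002, 0.002, 0.925]
[-0.033, 0.108, 0.008] [-0.002, 0.002, 0.925]
[-0.025, 0.11, 0.008] [-0.002, 0.002, 0.925]
pos [6.289e-01 5.000e-04 2.048e-01] rot [-1.7977e+02  1.0000e-02 -7.5230e+01] j [ 18.  17.  -7.  -0. -65.  -3.] f [-0.6  0.4 -0.4] g 0.08749565382087261 0.0 t 27.425
```

Call:
play_rows(
  rows=[
    {"slide":[-0.11,-0.01,0.01],"delta_rot":[0,0,0.92],"fingers":1},
    {"slide":[-0.11,0,0.01],"delta_rot":[0,0,0.92],"fingers":1},
    {"slide":[-0.11,0.01,0.01],"delta_rot":[0,0,0.92],"fingers":1},
    {"slide":[-0.11,0.02,0.01],"delta_rot":[0,0,0.92],"fingers":1},
    {"slide":[-0.11,0.03,0.01],"delta_rot":[0,0,0.92],"fingers":1},
    {"slide":[-0.11,0.03,0.01],"delta_rot":[0,0,0.92],"fingers":1},
    {"slide":[-0.11,0.04,0.01],"delta_rot":[0,0,0.92],"fingers":1},
    {"slide":[-0.1,0.05,0.01],"delta_rot":[0,0,0.92],"fingers":1},
  ],
)

```text
time_s: 28.42
tcp_pos: [0.6016, 0.1329, 0.1888]
eef_rot: [179.9, -0.1, -109.1]
contact_force: [-0.0, 1.0, 0.2]
gripper_width: 0.0875
gripper_force: 0.0
```

Call:
play_rows(
  rows=[
    {"slide":[-0.1,0.06,0.01],"delta_rot":[0,0,0.92],"fingers":1},
    {"slide":[-0.09,0.06,0.01],"delta_rot":[0,0,0.92],"fingers":1},
    {"slide":[-0.09,0.07,0.01],"delta_rot":[0,0,0.92],"fingers":1},
    {"slide":[-0.08,0.08,0.01],"delta_rot":[0,0,0.92],"fingers":1},
    {"slide":[-0.08,0.08,0.01],"delta_rot":[0,0,0.92],"fingers":1},
    {"slide":[-0.07,0.09,0.01],"delta_rot":[0,0,0.92],"fingers":1},
    {"slide":[-0.06,0.09,0],"delta_rot":[0,0,0.92],"fingers":1},
    {"slide":[-0.06,0.1,0],"delta_rot":[0,0,0.92],"fingers":1},
  ],
)

```text
time_s: 29.42
tcp_pos: [0.5751, 0.2656, 0.1798]
eef_rot: [180.0, -0.2, -142.9]
contact_force: [-0.4, -0.2, -0.1]
gripper_width: 0.0877
gripper_force: 0.0
```

Call:
play_rows(
  rows=[
    {"slide":[-0.05,0.1,0],"delta_rot":[0,0,0.92],"fingers":1},
    {"slide":[-0.04,0.11,0],"delta_rot":[0,0,0.92],"fingers":1},
    {"slide":[-0.03,0.11,0],"delta_rot":[0,0,0.92],"fingers":1},
    {"slide":[-0.02,0.11,0],"delta_rot":[0,0,0.92],"fingers":1},
    {"slide":[0,0,0],"delta_rot":[0,0,0],"fingers":1},
    {"slide":[0,0,0],"delta_rot":[0,0,0],"fingers":1},
  ],
)

```text
time_s: 30.18
tcp_pos: [0.5604, 0.3315, 0.1806]
eef_rot: [-180.0, -0.1, -159.5]
contact_force: [-0.5, 0.2, -0.1]
gripper_width: 0.0878
gripper_force: 0.0
```

```bash
python3 look.py st1
python3 - <<'E'
import pickle;from h import *
s,w=pickle.load(open('w.pkl','rb'));im=w['image']
m=(im.max(2)<75).astype('uint8')[:285]
n,l,st,ce=cv2.connectedComponentsWithStats(m)
for i in range(1,n):
    if 300<st[i,4]<6000:
        ys,xs=np.where(l==i);print(st[i],ce[i])
        P=np.array([pix(w,u,v,.01,s)[:2] for u,v in zip(xs,ys)])*1000
        (c,wh,a)=cv2.minAreaRect(P.astype('float32'));pc=P-P.mean(0);ev,V=np.linalg.eigh(pc.T@pc);d=V[:,1]
        print('rect',c,wh,a,'mean',P.mean(0),'axis',np.degrees(np.arctan2(d[1],d[0])))
b=im[int(ce[1:][0][1])*0+150:290,240:420]
cv2.imwrite('pics/st2.png',cv2.resize(b,None,fx=4,fy=4,interpolation=cv2.INTER_CUBIC))
E
```

```text
[0.5604 0.3315 0.1806] [-1.7996e+02 -1.0000e-01 -1.5950e+02] [  48.   20.   -6.   -0.  -64. -117.]
[114   0  17 256 962] [122.35654886 122.11954262]
rect (553.4644775390625, 158.88938903808594) (191.8960723876953, 3.15863037109375) 15.518256187438965 mean [544.45770087 156.4741038 ] axis -164.45840974242856
[  46  115   61  102 1029] [ 90.16812439 162.35762877]
rect (583.800537109375, 134.05838012695312) (80.56362915039062, 31.98613739013672) 31.07538604736328 mean [581.24486922 138.80807444] axis -149.22739160538234
[   0  139   64   69 1152] [ 39.76909722 168.58506944]
rect (606.7119750976562, 95.73500061035156) (49.022701263427734, 49.4504280090332) 4.936595916748047 mean [599.95916249 102.17315576] axis -136.06035440121448
[ 314  205   33   44 1196] [329.9506689  226.50334448]
rect (563.5399780273438, 334.8632507324219) (36.60738754272461, 26.47332763671875) 21.233835220336914 mean [563.34717433 334.76359797] axis -152.41201087254095
```

View pics/st2.png

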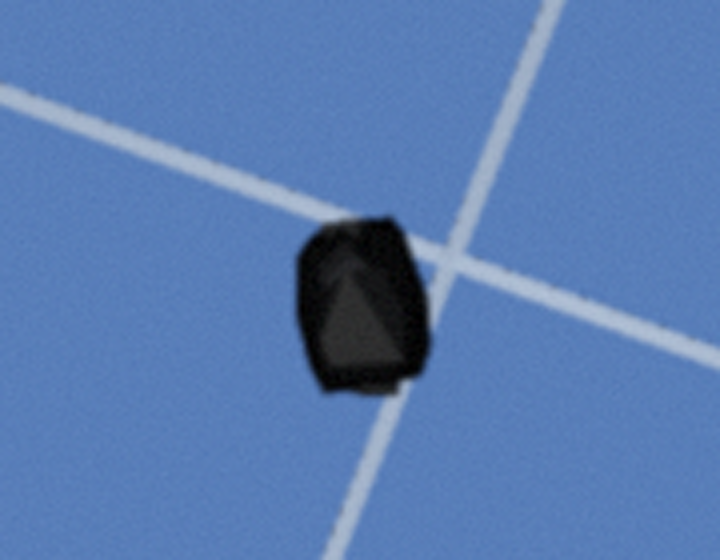

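Call:
play_rows(
  rows=[
    {"slide":[-0.027,0.013,0.1],"delta_rot":[0,0,0],"fingers":1},
    {"slide":[0,0,0.3],"delta_rot":[0,0,-0.98],"fingers":1},
    {"slide":[0,0,0.3],"delta_rot":[0,0,0],"fingers":1},
    {"slide":[0,0,0.3],"delta_rot":[0,0,0],"fingers":1},
    {"slide":[0,0,0.14],"delta_rot":[0,0,0],"fingers":1},
    {"slide":[0,0,0.04],"delta_rot":[0,0,0],"fingers":1},
    {"slide":[0,0,0],"delta_rot":[0,0,0],"fingers":1},
    {"slide":[0,0,0],"delta_rot":[0,0,0],"fingers":1},
  ],
  squeeze=15,
)

```text
time_s: 31.22
tcp_pos: [0.5645, 0.3358, 0.0059]
eef_rot: [180.0, 0.1, -155.1]
contact_force: [-0.1, -0.5, -0.5]
gripper_width: 0.0877
gripper_force: 0.0
```

Call:
play_rows(
  rows=[
    {"slide":[0,0,0],"delta_rot":[0,0,0],"fingers":0},
    {"slide":[0,0,0],"delta_rot":[0,0,0],"fingers":-0.2},
    {"slide":[0,0,0],"delta_rot":[0,0,0],"fingers":-0.4},
    {"slide":[0,0,0],"delta_rot":[0,0,0],"fingers":-1},
    {"slide":[0,0,0],"delta_rot":[0,0,0],"fingers":-1},
    {"slide":[0,0,0],"delta_rot":[0,0,0],"fingers":-1},
    {"slide":[0,0,0],"delta_rot":[0,0,0],"fingers":-1},
    {"slide":[0,0,0],"delta_rot":[0,0,0],"fingers":-1},
  ],
)

```text
time_s: 32.22
tcp_pos: [0.5638, 0.3353, 0.0046]
eef_rot: [-180.0, -0.0, -155.1]
contact_force: [-0.6, 0.0, 0.7]
gripper_width: 0.0283
gripper_force: 14.5
```

Call:
play_rows(
  rows=[
    {"slide":[0,0,-0.1],"delta_rot":[0,0,0],"fingers":-1},
    {"slide":[0,0,-0.3],"delta_rot":[0,0,0],"fingers":-1},
    {"slide":[0,0,-0.4],"delta_rot":[0,0,0.7],"fingers":-1},
    {"slide":[0,0,-0.4],"delta_rot":[0,0,0.7],"fingers":-1},
    {"slide":[0,0,-0.1],"delta_rot":[0,0,0.67],"fingers":-1},
    {"slide":[0,0,0],"delta_rot":[0,0,0],"fingers":-1},
    {"slide":[0,0,0],"delta_rot":[0,0,0],"fingers":-1},
  ],
)

```text
time_s: 33.1
tcp_pos: [0.5632, 0.3348, 0.1988]
eef_rot: [-180.0, -0.1, -164.5]
contact_force: [1.2, 1.1, -0.6]
gripper_width: 0.0283
gripper_force: 14.5
```

```bash
python3 plan.py .58 -.133 .2 -164.6 10 | tail -2
```

```text
[0.072, -0.304, -0.001] [-0.001, -0.002, 0.002]
pos [0.5632 0.3348 0.1988] rot [-1.7998e+02 -9.0000e-02 -1.6451e+02] j [  48.   20.   -4.   -0.  -66. -122.] f [ 1.2  1.1 -0.6] g 0.028261496754551654 14.508559300876414 t 33.1
```

Call:
play_rows(
  rows=[
    {"slide":[0.036,-0.15,0],"delta_rot":[0,0,0],"fingers":-1},
    {"slide":[0.071,-0.3,0],"delta_rot":[0,0,0],"fingers":-1},
    {"slide":[0.078,-0.33,0],"delta_rot":[0,0,0],"fingers":-1},
    {"slide":[0.078,-0.33,0],"delta_rot":[0,0,0],"fingers":-1},
    {"slide":[0.078,-0.33,0],"delta_rot":[0,0,0],"fingers":-1},
    {"slide":[0.078,-0.33,0],"delta_rot":[0,0,0],"fingers":-1},
    {"slide":[0.078,-0.33,0],"delta_rot":[0,0,0],"fingers":-1},
    {"slide":[0.078,-0.33,0],"delta_rot":[0,0,0],"fingers":-1},
  ],
)

```text
time_s: 34.1
tcp_pos: [0.5766, -0.0415, 0.1986]
eef_rot: [180.0, -0.1, -164.5]
contact_force: [1.2, 0.2, -0.4]
gripper_width: 0.0286
gripper_force: 14.5
```

Call:
play_rows(
  rows=[
    {"slide":[0.071,-0.3,0],"delta_rot":[0,0,0],"fingers":-1},
    {"slide":[0.047,-0.2,0],"delta_rot":[0,0,0],"fingers":-1},
    {"slide":[0.026,-0.11,0],"delta_rot":[0,0,0],"fingers":-1},
    {"slide":[0,0,0],"delta_rot":[0,0,0],"fingers":-1},
    {"slide":[0,0,0],"delta_rot":[0,0,0],"fingers":-1},
  ],
)

```text
time_s: 34.72
tcp_pos: [0.581, -0.1325, 0.1993]
eef_rot: [180.0, -0.0, -164.5]
contact_force: [-1.0, 0.4, 0.0]
gripper_width: 0.0284
gripper_force: 14.5
```

```bash
python3 plan.py .58 -.133 .0126 -164.6 1
```

```text
[0.006, -0.002, 1.245] [0.004, -0.008, 0.012]
pos [ 0.581  -0.1325  0.1993] rot [ 1.7998e+02 -4.0000e-02 -1.6455e+02] j [  6.  14. -12.  -0. -64. -80.] f [-1.   0.4  0. ] g 0.028425188895491036 14.508547540112318 t 34.725
```

Call:
play_rows(
  rows=[
    {"slide":[0.006,-0.002,0.1],"delta_rot":[0,0,0],"fingers":-1},
    {"slide":[0,0,0.25],"delta_rot":[0,0,0],"fingers":-1},
    {"slide":[0,0,0.3],"delta_rot":[0,0,0],"fingers":-1},
    {"slide":[0,0,0.3],"delta_rot":[0,0,0],"fingers":-1},
    {"slide":[0,0,0.15],"delta_rot":[0,0,0],"fingers":-1},
    {"slide":[0,0,0.09],"delta_rot":[0,0,0],"fingers":-1},
    {"slide":[0,0,0],"delta_rot":[0,0,0],"fingers":-1},
    {"slide":[0,0,0],"delta_rot":[0,0,0],"fingers":-1},
  ],
)

```text
time_s: 35.72
tcp_pos: [0.5813, -0.1333, 0.0222]
eef_rot: [-180.0, 0.1, -164.5]
contact_force: [-0.3, 0.3, -0.4]
gripper_width: 0.0287
gripper_force: 14.5
```

Call:
play_rows(
  rows=[
    {"slide":[0.004,0,0.03],"delta_rot":[0,0,0],"fingers":-1},
    {"slide":[0,0,0.02],"delta_rot":[0,0,0],"fingers":-1},
    {"slide":[0,0,0.005],"delta_rot":[0,0,0],"fingers":-1},
    {"slide":[0,0,0],"delta_rot":[0,0,0],"fingers":-1},
    {"slide":[0,0,0],"delta_rot":[0,0,0],"fingers":-1},
  ],
)

```text
time_s: 36.35
tcp_pos: [0.58, -0.1337, 0.013]
eef_rot: [-180.0, 0.0, -164.6]
contact_force: [-0.9, -0.3, -0.9]
gripper_width: 0.0285
gripper_force: 14.5
```

Call:
play_rows(
  rows=[
    {"slide":[0,0,0.004],"delta_rot":[0,0,0],"fingers":-1},
    {"slide":[0,0,0],"delta_rot":[0,0,0],"fingers":-1},
    {"slide":[0,0,0],"delta_rot":[0,0,0],"fingers":-0.2},
    {"slide":[0,0,0],"delta_rot":[0,0,0],"fingers":0.1},
    {"slide":[0,0,0],"delta_rot":[0,0,0],"fingers":0.4},
    {"slide":[0,0,0],"delta_rot":[0,0,0],"fingers":0.6},
    {"slide":[0,0,0],"delta_rot":[0,0,0],"fingers":0.6},
    {"slide":[0,0,-0.1],"delta_rot":[0,0,0],"fingers":0.6},
  ],
)

```text
time_s: 37.35
tcp_pos: [0.5789, -0.1337, 0.0268]
eef_rot: [180.0, -0.1, -164.6]
contact_force: [-0.0, -1.0, 0.6]
gripper_width: 0.07
gripper_force: 0.0
```

Call:
play_rows(
  rows=[
    {"slide":[0,0,-0.3],"delta_rot":[0,0,0],"fingers":0.6},
    {"slide":[0,0,-0.4],"delta_rot":[0,0,0],"fingers":0.6},
    {"slide":[0,0,-0.4],"delta_rot":[0,0,0],"fingers":0.6},
    {"slide":[0,0,-0.4],"delta_rot":[0,0,0],"fingers":0.6},
    {"slide":[0.2,0,-0.2],"delta_rot":[0,0,0],"fingers":0.6},
    {"slide":[0.3,0,0],"delta_rot":[0,0,0],"fingers":0.6},
    {"slide":[0,0,0],"delta_rot":[0,0,0],"fingers":0.6},
    {"slide":[0,0,0],"delta_rot":[0,0,0],"fingers":0.6},
  ],
)

```text
time_s: 38.35
tcp_pos: [0.5076, -0.1537, 0.2835]
eef_rot: [-180.0, 0.1, -164.6]
contact_force: [1.2, -0.5, 1.6]
gripper_width: 0.0704
gripper_force: 0.0
```

Run:
```python
from h import *
s=r.get_state();w=r.capture('wrist');c=r.capture('scene')
a=cv2.resize(w['image'],(400,300)) ; b=cv2.resize(c['image'][160:360,140:500],(720,400),interpolation=cv2.INTER_CUBIC)
a=cv2.resize(c['image'][220:340,215:395],(780,520),interpolation=cv2.INTER_CUBIC)
cv2.imwrite('pics/fin.png',a)
# stone & others: projected expected points for comparison
for n,X in dict(stone=(.58,-.133,.021),batt=(.628,0,.069),vialcork=(.659,-.111,.126),tin=(.597,.1113,.03)).items():
    u,v=proj(c,np.array(X));print(n,(u-215)*780/180,(v-220)*520/120)
```

```text
stone 220.8780491791835 134.3120132429086
batt 382.1693624688885 237.06447682627748
vialcork 155.89656381624147 127.9084922061491
tin 598.6361251120167 321.594460163957
```

View pics/fin.png

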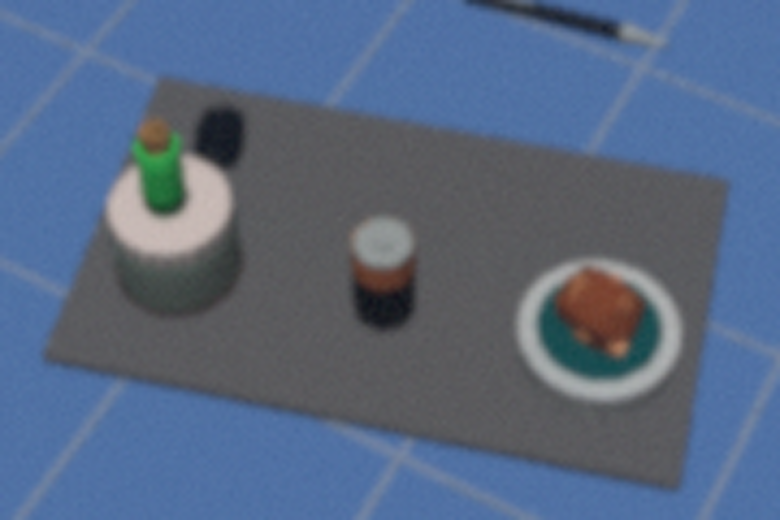

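The picture shows everything in place: vial upright at (158,170), stone at (220,135), battery at (383,270), ore at (600,310). These agree with the projected targets.

```bash
python3 -c "
from h import *
print(r.close_job())"
```

```text
the job is handed in; nothing more can be done
None
```

The job is handed in: the ore, vial, battery and stone were placed in that order, the gripper is clear of everything, and the last picture showed each standing where asked; the pen, coin and motor were not touched.

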